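Send the bit carrier round the guide track to its spring stop

ROBOT

A 7-joint arm with a two-finger parallel gripper is mounted at the origin on the work surface. World frame = base frame: x ahead of the robot, y to its left, z up, the work surface at z = 0. Lengths are in m, angles in rad, forces in N, time in s.
With the tool pointing down it reaches from about 0.4 to 0.875 m from the base axis. Payload 19.3 kg.
Tool frame: the origin (TCP) lies midway between the tips of the shut fingers; the grasp point (between the pads) lies 19 mm behind it; x points along the fingers, y is the direction in which the jaws open and shut, and the axes are right-handed (so a half turn about x gives the same grasp; the last joint's range is limited). The gripper opens to 85 mm and grips with 20 to 120 N. Pads are 22 mm wide; open, the fingers measure 114 mm over their backs; the gripper's body (76 mm by 85 mm) begins 54 mm behind the grasp point. The pads swing forward as they close: fully open they stand 13 mm farther back than shut.
Start: joints at [-1.381, 0.521, -0.036, 1.599, 0.021, 1.021, -0.113], TCP at [0.161, 0.604, 0.231] pointing down, gripper open.
Joint ranges: [-2.91, 2.91], [-0.3, 2.13], [-1.5, 1.42], [0.17, 2.43], [-1.26, 4.41], [0.16, 1.93], [-2.52, 2.52]. Speed limits (rad/s): [1.89, 1.89, 2.39, 2.39, 3.01, 3.01, 3.01].

INTERFACE

Orientations are given as [roll, pitch, yaw] about the fixed x, y, z axes, in that order (R = Rz(yaw) Ry(pitch) Rx(roll)).
In Python, from workcell import telemetry, vision, workorder gives the robot as it stands. The module is installed in compiled form; this text tells all that it offers.
- The arm moves only by the tool play_rows, never from a script. Its argument "deltas" is a list of rows, each a list of 7 numbers: the shift along the world's x, y, z in mm, then the turn, a rotation vector about the world's x, y, z in degrees, then the finger opening in mm, from 0 to 85.4. In form: [[x, y, z, wx, wy, wz, jaw], ...]. A call has 1 to 8 rows; each row shifts and turns the commanded pose from where the row before left it; what a row does not reach is not made up. A row lasts 1/8 s, in which the tool goes at most 62.5 mm and 10.7 degrees, less where a joint would pass 70% of its speed; a pose out of reach is approached as far as the arm can. A call with a gripper value outside its range is refused whole. The fingers move at their own pace and stop on an object; "grip_force" is the grip in N (left out, the last holds). Time passes only in rows, so rows that do not move let the fingers close. It gives the time, the measured TCP pose, the force and the opening at its end, in the units of the state.
- telemetry.observe(): the state, without advancing time (a new reading comes with each control period).
- vision.grab_frame(name): name is "scene" or "side" or "wrist"; returns the picture (420x560x3 uint8, red, green, blue); there is no depth.
- vision.camera_info(name): a dict with "mtx" (3x3 intrinsics, pixels), "k1" (the pictures are not rectified: a ray, as slopes to the right and down, at radius r is drawn at 1 + k1 r^2 times it, then the intrinsics apply), "rvec" (rotation vector, rad) and "tvec" (3), from world to camera coordinates, as OpenCV has them. Camera axes: x right, y down, z forward; pixel columns grow to the right and rows downward; lengths in m; the calibration is good to about 2 mm. A picture is of the moment at which its call begins: read the wrist's pose just before it. camera_info takes no time and is no camera call; for the wrist camera it gives the pose at the moment of the call.
- workorder.job_done(): hands the job in, once; it reports no verdict.
The state is a dict: "clock": time; "qpos": joint angles; "qd": joint speeds; "joint_efforts": joint torques, N m; "position": TCP position; "tool_rot": TCP orientation; "force": force on the tool from outside, world axes, zero at the start; "moment": the same for the moment, N m; "grip_width": finger opening in m.
Only numpy, scipy, OpenCV 4.12 (cv2) and the standard library are available. Lean on these libraries where they do the work, as an engineer would, in place of code of your own. Each camera call takes 0.05 s, during which the arm holds its last target. There are 200 camera calls.

TASK

Pick up the red bit carrier by its orange knob, set it down softly in the open loading bay of the guide track, slide it along the track round the bend and on up to the yellow spring buffer, keeping it down in the track. Press it steadily into the buffer until the spring has clearly given (about 8 N), hold it there for a second, then let go and leave the carrier standing at the buffer. Be gentle: in the channel never let the carrier bear on the walls, lips or buffer with more than 25 N, and leave the other tools where they are.

Things in the scene. Friction and masses are not known exactly. Their poses are not given: they have to be found in the camera images.
- track: Fixed guide track: steel floor 4 mm thick, walls, blue lips. Origin: the bend's centre of curvature, at bench height; z up. Centre line (own axes, mm): loading bay round (-80, 120), straight along -y at x = -80 to y = 0, quarter bend of radius 80 about the origin to (0, -80), straight along +x at y = -80 to the stop. Place and yaw vary.
- track_bay (a point): Centre of the loading bay, on its floor, 4 mm above the bench; axes as the track's. The bay spans track y = 77 to 165 mm, is 76 mm wide, has no lips, and low walls 12 mm above the bench. Its sides narrow to the channel between y = 77 and y = 45.
- track_bend (a point): Middle of the bend on the centre line, on the floor; axes as the track's. From track y = 45 mm on to the stop the channel is 44 mm wide between walls (carrier shoes: 40), with lips 7 mm over each side, underside 18 and top 23 mm above the bench, leaving a slot 30 mm wide. There the carrier cannot be lifted out.
- stop: Dark steel stop bracket, 24 mm tall, across the track's end. Origin: foot of its face towards the carrier, at track (125, -80, 4) mm; axes as the track's. In front of it, on an adjusting screw, is the yellow spring buffer (track_exit).
- track_exit (a point): Point on the floor of the last straight, at track (55, -80, 4) mm. Beyond it is the yellow buffer (18 mm disc, 10 mm above the floor). How far it sticks out varies and is not measured: its face is anywhere from track x = 75 to 105 mm, so feel for it. It gives from 4 N on, 2 N more per mm, solid after 5 mm. The wrist also feels the carrier's drag, 1 to 3 N.
- carrier_mid (a point): Red carrier, 62 mm tall; this point is its centre, half-way up; x along its length, z up. Base: two round shoes 40 mm across, 10 high, centres at x = +-14 (68 long, ends alike); block 30 x 20 up to 26 mm; orange round knob 24 mm across from 26 to 62 mm above the underside. 0.2 to 0.45 kg. Starts on the bench inside the track's elbow, length within 0.6 rad of the track's y.
- carrier: The same carrier, origin in the middle of its underside.
- driver_red: Red-handled screwdriver, 200 mm; bystander, leave alone. Origin: on its underside, near its middle.
- driver_yellow: Yellow-handled screwdriver, 220 mm; bystander, leave alone. Origin: on its underside, near its middle.
- driver_blue: Blue-handled screwdriver, 180 mm; bystander, leave alone. Origin: on its underside, near its middle.
- hammer: Hammer, 280 mm, wooden handle; bystander, leave alone. Origin: on its underside, near its middle.
- wrench: Steel wrench, 170 mm; bystander, leave alone. Origin: on its underside, near its middle.
- socket: Small steel socket standing inside the track's elbow, 22 mm diameter, 16 mm tall; bystander, leave alone. Origin: on its underside, near its middle.
- bit_jar: Clear jar with green cap, 56 mm diameter, 70 mm tall; bystander, leave alone. Origin: on its underside, near its middle.
There are look-alikes about, which are no part of the job. Of the things like the carrier, leave any that is grey; of the rest the larger one is meant.

How it is judged:
By the outcome, as a careful person would: the job done as asked, in the order asked, and still so for the second after the job is handed in, with the robot touching nothing.
It also fails if it takes over 72 s, if anything falls off the work surface, if the arm or the gripper's body presses on something with over 40 N, if the wrist force passes 120 N, or if a joint passes its speed limit or range.

## Working session

There is one attempt and no reset: what is moved stays moved. The work goes in short steps, Python scripts to look and compute and a tool call to move; the robot and the scene stay as the last step left them, time stands still between calls to the robot, and variables do not carry over. Pictures are saved under pics/ and viewed, about 8 in all and at most 12, crops included, and the job is handed in when it is done.

Besides the shell and the picture viewer there is one more tool, called after "Request:" as name(argument=value, ...) on one line, values as JSON. play_rows: Moves the arm, as the interface text tells. Its arguments: {"type":"object","properties":{"deltas":{"type":"array","items":{"type":"array","items":{"type":"number"}}},"grip_force":{"type":"number"}},"required":["deltas"]}

```bash
mkdir -p pics; cat > h.py <<'E'
import numpy as np, cv2
from workcell import telemetry, vision, workorder
def cam(n):
    c=vision.camera_info(n); R=cv2.Rodrigues(np.array(c['rvec'],float))[0]; return np.array(c['mtx'],float),float(c['k1']),R,np.array(c['tvec'],float).ravel()
def ray(n,uv,c=None):
    K,k1,R,t=c or cam(n); d=np.linalg.inv(K)@[uv[0],uv[1],1]; p=d[:2]; q=p.copy()
    for _ in range(30): q=p/(1+k1*(q@q))
    return -R.T@t, R.T@np.array([q[0],q[1],1])
def onz(n,uv,z,c=None):
    o,d=ray(n,uv,c); return o+d*(z-o[2])/d[2]
def proj(n,P,c=None):
    K,k1,R,t=c or cam(n); x=R@np.array(P)+t; q=x[:2]/x[2]; q=q*(1+k1*(q@q)); return (K@[q[0],q[1],1])[:2]
def save(n,f):
    im=vision.grab_frame(n); cv2.imwrite(f,im[:,:,::-1]); return im
E
python3 - <<'E'
from h import *
a=save('scene','pics/scene0.png'); b=save('side','pics/side0.png'); w=save('wrist','pics/wrist0.png')
cv2.imwrite('pics/a.png',np.vstack([np.hstack([a,b]),np.hstack([w,w*0])])[:,:,::-1][::1])
im=cv2.imread('pics/a.png'); 
print(telemetry.observe())
for n in('scene','side','wrist'):
    K,k1,R,t=cam(n); print(n,K[0,0],k1,-R.T@t,R[2])
E
```

```text
{'clock': 0.15, 'qpos': array([-1.38117433,  0.5218987 , -0.03631581,  1.59986091,  0.02120155,
        1.02110161, -0.11281983]), 'qd': array([ 0.00040765, -0.00301856,  0.00104363,  0.0004435 , -0.00074658,
       -0.00142888, -0.00129461]), 'joint_efforts': array([ 2.07638906e-03, -9.27384567e+01,  1.98083863e+00, -3.70062804e+01,
        1.80370419e-02,  6.31177871e-03,  4.40127098e-05]), 'position': array([0.16053894, 0.60377089, 0.2308504 ]), 'tool_rot': array([-1.49573737,  1.56991271, -1.75560107]), 'force': array([-0.17014919,  0.09516593,  0.21160452]), 'moment': array([-0.04436077, -0.00752408,  0.00454041]), 'grip_width': 0.08544511858614129}
scene 393.29597966743705 0.00536524114326848 [ 0.99017822 -0.59383571  0.68012486] [-0.44375569  0.63423847 -0.6331054 ]
side 545.2705697657714 -0.16369067801000609 [ 0.08338296 -1.29245413  0.98517142] [ 0.29253131  0.78831058 -0.54128722]
wrist 311.0395376326544 -0.06901009098026664 [0.09018454 0.62184329 0.37441631] [ 0.27657049 -0.07390882 -0.9581473 ]
```

View pics/scene0.png

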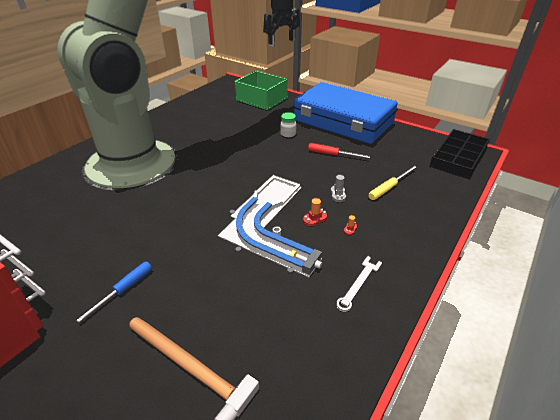

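View pics/side0.png

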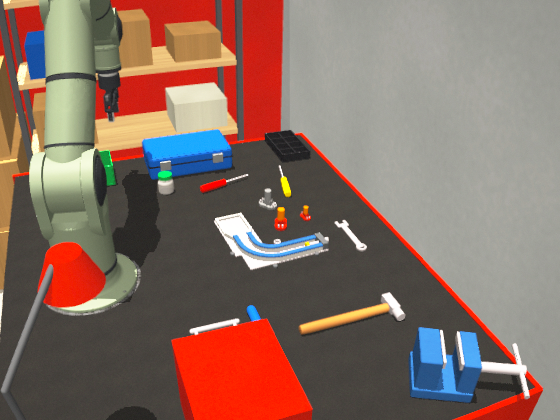

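Scene view: three carrier-like things, at scene pixels (339,188) grey, (316,211) red/orange larger, and (350,225) red/orange smaller. The one at (316,211) fits the description because it is not grey and is the larger of the red pair. The track's bay is at (280,188) and its bend at about (243,225). The buffer and stop are at (310,258), and the socket is at (277,230). I'll confirm with one enlarged crop.

```bash
python3 - <<'E'
from h import *
a=cv2.imread('pics/scene0.png'); b=cv2.imread('pics/side0.png')
A=cv2.resize(a[165:285,210:370],(800,600),interpolation=cv2.INTER_CUBIC)
cv2.imwrite('pics/cropA.png',A)
cv2.imwrite('pics/cropB.png',cv2.resize(b[180:280,205:345],(798,570),interpolation=cv2.INTER_CUBIC))
for n,im in(('scene',a),('side',b)):
    hsv=cv2.cvtColor(im,cv2.COLOR_BGR2HSV)
    for nm,lo,hi in(('orange',(8,150,100),(18,255,255)),('blue',(100,120,80),(120,255,255)),('yellow',(22,120,100),(35,255,255)),('red',(0,150,80),(6,255,255))):
        m=cv2.inRange(hsv,lo,hi); k,l,s,c=cv2.connectedComponentsWithStats(m)
        for i in range(1,k):
            x,y,w,h,ar=s[i]
            if ar>8 and 180<x<400 and 150<y<300: print(n,nm,s[i],c[i].round(1), onz(n,c[i],.03).round(3))
E
```

```text
scene orange [312 198   9   3   9] [316.  198.4] [0.595 0.141 0.03 ]
scene orange [311 201  10  14 100] [315.2 207.8] [0.614 0.106 0.03 ]
scene orange [348 218   7   9  43] [351.  221.9] [0.715 0.11  0.03 ]
scene blue [236 197  68  70 595] [261.2 237.5] [ 0.566 -0.063  0.03 ]
scene blue [254 202  59  52 484] [276.5 231.7] [ 0.584 -0.026  0.03 ]
scene yellow [368 180  30  20 187] [381.8 190. ] [0.724 0.277 0.03 ]
scene red [303 210  24  16 228] [314.4 218.2] [0.634 0.069 0.03 ]
scene red [344 223  13  12  92] [349.8 229.1] [0.725 0.084 0.03 ]
side orange [303 205   6  10  40] [305.2 210. ] [0.712 0.119 0.03 ]
side orange [277 207   8  14  81] [280.5 214.4] [0.625 0.119 0.03 ]
side blue [247 232  69  16 295] [279.6 241.1] [ 0.57  -0.023  0.03 ]
side blue [233 235  90  22 330] [273.7 249. ] [ 0.539 -0.056  0.03 ]
side yellow [280 176  11  21 154] [285.3 186.4] [0.706 0.29  0.03 ]
side yellow [278 208   6   3  17] [280.6 208.9] [0.637 0.151 0.03 ]
side yellow [305 242   5   4  16] [306.6 243.4] [ 0.643 -0.06   0.03 ]
side red [200 178  27  15 214] [212.7 185.2] [0.462 0.38  0.03 ]
side red [300 213  11   8  58] [304.9 216.6] [0.696 0.081 0.03 ]
side red [274 218  13  13 119] [280.2 224.4] [0.604 0.064 0.03 ]
```

View pics/cropA.png

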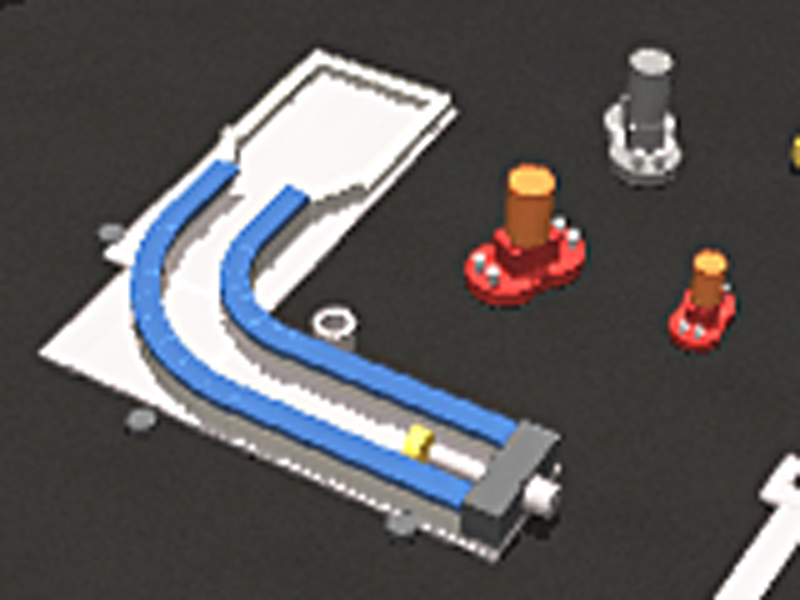

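View pics/cropB.png

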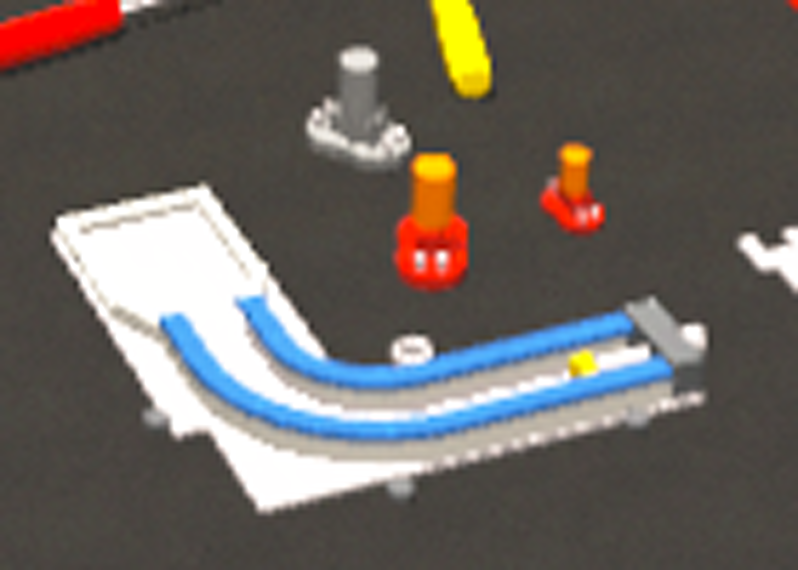

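Crop A confirms it: the large red carrier is at crop (530,235), the small look-alike at (707,300) and the grey one at (645,120). The socket (335,330) sits close to the inside of the bend. Next I get rough poses, then move above the area for an overhead wrist view.

```bash
python3 - <<'E'
from h import *
f=lambda x,y:(210+x/5,165+y/5)
for nm,p,z in(('bayTL',f(317,52),.012),('bayTR',f(452,100),.012),('lipend_out',f(228,165),.023),('lipend_in',f(298,190),.023),('stop_l',f(525,422),.028),('stop_l2',f(558,437),.028),('stop_r',f(464,512),.028),('buf',f(420,442),.014),('socket',f(335,322),.016),('knobtop',f(531,180),.062),('small knob',f(710,262),.045)):
    print(nm,onz('scene',p,z).round(3))
print(onz('scene',(315.2,207.8),.044),onz('side',(280.5,214.4),.044))
s=telemetry.observe();p=s['position'];R,_=cv2.Rodrigues(cam('wrist')[2])
from scipy.spatial.transform import Rotation as Ro
T=Ro.from_euler('xyz',s['tool_rot']).as_matrix();print(T.round(3)); K,k,Rw,t=cam('wrist');c=-Rw.T@t
print('cam off in tool',T.T@(c-p), 'look in tool',T.T@Rw[2],'right',T.T@Rw[0])
E
```

```text
bayTL [0.424 0.184 0.012]
bayTR [0.516 0.19  0.012]
lipend_out [0.456 0.057 0.023]
lipend_in [0.5   0.061 0.023]
stop_l [ 0.69  -0.022  0.028]
stop_l2 [ 0.708 -0.022  0.028]
stop_r [ 0.697 -0.085  0.028]
buf [ 0.651 -0.049  0.014]
socket [ 0.572 -0.006  0.016]
knobtop [0.621 0.096 0.062]
small knob [0.716 0.11  0.045]
[0.62210757 0.09092108 0.044     ] [0.61696779 0.0987815  0.044     ]
[[-0.     0.257  0.966]
 [-0.001  0.966 -0.257]
 [-1.    -0.001  0.   ]]
cam off in tool [-0.14357013 -0.00073836 -0.07262643] look in tool [9.58166217e-01 4.81386283e-04 2.86211931e-01] right [-5.08994717e-04  9.99999870e-01  2.20651966e-05]
```

Request:
play_rows(deltas=[[12,-17,0,0,0,-2,85],[25,-34,0,0,0,-4.5,85],[25,-34,0,0,0,-4.5,85],[25,-34,0,0,0,-4.5,85],[25,-34,0,0,0,-4.5,85],[25,-34,0,0,0,-4.5,85],[25,-34,0,0,0,-4.5,85],[25,-34,0,0,0,-4.5,85]], grip_force=40)

```text
clock: 1.15
position: [0.3484, 0.3468, 0.2314]
tool_rot: [1.968, 1.571, 1.119]
force: [0.6, 0.4, -0.2]
grip_width: 0.0849
```

Request:
play_rows(deltas=[[25,-34,0,0,0,-4.5,85],[25,-34,0,0,0,-4.5,85],[25,-34,0,0,0,-4.5,85],[25,-34,0,0,0,-4.5,85],[25,-34,0,0,0,-4.5,85],[25,-34,0,0,0,-4.5,85],[25,-34,0,0,0,-4.5,85],[25,-34,0,0,0,-4.5,85]])

```text
clock: 2.15
position: [0.5478, 0.0749, 0.2314]
tool_rot: [-2.969, 1.571, 1.837]
force: [0.5, 0.7, 0.1]
grip_width: 0.0849
```

Request:
play_rows(deltas=[[13,-17,0,0,0,-1,85],[0,0,0,0,0,0,85],[0,0,0,0,0,0,85]])

```text
clock: 2.52
position: [0.5599, 0.0608, 0.2312]
tool_rot: [-2.405, 1.57, 2.389]
force: [-0.2, 0.6, -0.6]
grip_width: 0.085
```

```bash
python3 - <<'E'
from h import *
s=telemetry.observe();print(s['position'],s['tool_rot'],s['qpos'].round(2),s['force'])
w=save('wrist','pics/wrist1.png'); cv2.imwrite('pics/w1b.png',cv2.resize(w[:,:,::-1],(800,600),interpolation=cv2.INTER_CUBIC))
E
```

```text
[0.55993464 0.0608254  0.23116984] [-2.40521108  1.56998649  2.38900563] [-0.51  0.45  0.41  1.78 -0.22  0.95  0.07] [-0.22646453  0.6235778  -0.59316512]
```

View pics/w1b.png

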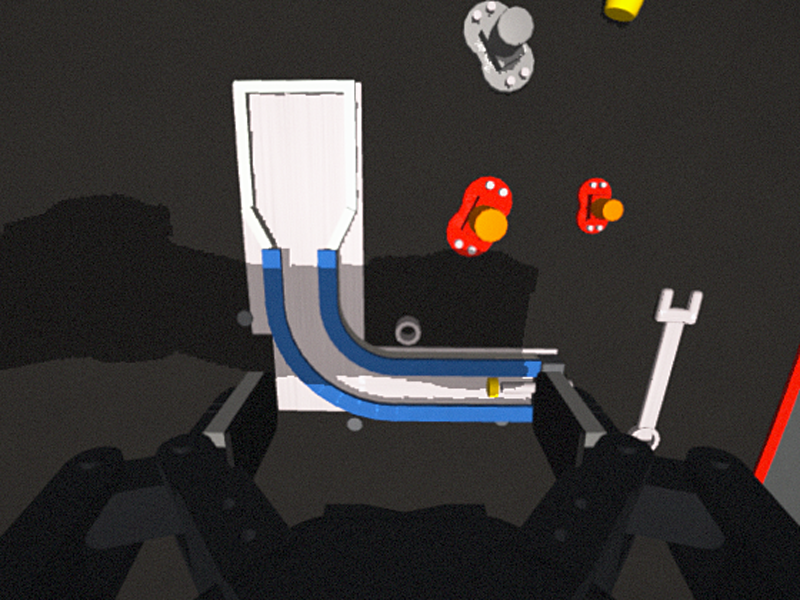

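The wrist view (800x600) shows the whole job. The bay is at (300,150), the lips run round the bend at (300,350), the buffer is at (493,387), the big carrier's knob is at (490,222), the look-alike is at (605,207), and grey is at (505,45). Next I fit the lip edges and the carrier from this view.

```bash
cat > fit.py <<'E'
from h import *
from scipy.optimize import least_squares
def dist(P,th):
    c,s=np.cos(th[2]),np.sin(th[2]); q=(P-th[:2])@np.array([[c,-s],[s,c]])
    x,y=q.T; d=np.where((x<0)&(y<0),np.hypot(x,y)-.080,np.where(y>=0,-x-.080,-y-.080)); return d,q
def fit_track(im,n,c,th):
    hsv=cv2.cvtColor(im,cv2.COLOR_RGB2HSV); m=cv2.inRange(hsv,(100,120,50),(120,255,255))
    m=cv2.resize(m,None,fx=4,fy=4,interpolation=cv2.INTER_LINEAR); m=(m>127).astype(np.uint8)
    cs,_=cv2.findContours(m,cv2.RETR_EXTERNAL,cv2.CHAIN_APPROX_NONE)
    P=np.array([onz(n,((p[0]+.5)/4-.5,(p[1]+.5)/4-.5),.023,c)[:2] for k in cs if len(k)>300 for p in k[::3,0]])
    for tol in(.012,.005,.003,.002):
        d,q=dist(P,th); ok=(q[:,1]<.040)&(q[:,0]<.10)
        so=ok&(abs(d-.022)<tol); si=ok&(abs(d+.015)<tol)&(tol<.004)
        f=lambda t: np.r_[dist(P[so],t)[0]-.022,dist(P[si],t)[0]+.015]
        th=least_squares(f,th,loss='soft_l1',f_scale=.0007).x
    d,q=dist(P,th); r=f(th)
    print(n,'track',th.round(4),'deg',np.degrees(th[2]).round(2),'rms',r.std().round(5),so.sum(),si.sum(),'means',(d[so].mean()).round(4),d[si].mean().round(4))
    for v in(.022,.015,-.015,-.022):
        k=(abs(d-v)<.003); a=q[:,1]>0; b=q[:,0]>0
        print(v,'y-str',np.median(d[k&a]).round(4),'bend',np.median(d[k&~a&~b]).round(4),'x-str',np.median(d[k&b]).round(4))
    e=(abs(d)<.022)&(q[:,1]>.038); print('lip end y',np.percentile(q[e,1],90).round(4))
    return th
E
python3 - <<'E'
from fit import *
im=cv2.imread('pics/wrist1.png')[:,:,::-1].copy(); c=cam('wrist')
th=fit_track(im,'wrist',c,np.array([.562,.022,.1]))
b=cv2.imread('pics/scene0.png')[:,:,::-1].copy(); fit_track(b,'scene',cam('scene'),th)
b2=cv2.imread('pics/side0.png')[:,:,::-1].copy(); fit_track(b2,'side',cam('side'),th)
hsv=cv2.cvtColor(im,cv2.COLOR_RGB2HSV)
def comp(m,u,v):
    k,l,s,ce=cv2.connectedComponentsWithStats(m); ids=[i for i in range(1,k) if s[i][4]>20]; i=min(ids,key=lambda i:np.hypot(ce[i][0]-u,ce[i][1]-v)); return (l==i).astype(np.uint8),ce[i],s[i]
m,ce,s=comp(cv2.inRange(hsv,(8,150,60),(20,255,255)),343,156)
print('knob px',ce,s); (x,y),r=cv2.minEnclosingCircle(cv2.findContours(m,0,1)[0][0]); print('circ',x,y,r)
top=onz('wrist',(x,y),.062,c);print('knob top',top)
for n,uv in(('scene',f) for f in [(210+531/5,165+180/5)]): print('scene knobtop',onz(n,uv,.062))
m,ce,s=comp(cv2.inRange(hsv,(0,150,60),(6,255,255)),336,150)
P=np.argwhere(m>0)[:,::-1]; h=cv2.convexHull(P.astype(np.int32))[:,0]
W=np.array([onz('wrist',p,.010,c)[:2] for p in h],np.float32)
(cx,cy),wh,ang=cv2.minAreaRect(W*1000); box=cv2.boxPoints(((cx,cy),wh,ang)); e=[box[1]-box[0],box[2]-box[1]]; L=max(e,key=np.linalg.norm)
print('base',cx,cy,wh,'len yaw deg',np.degrees(np.arctan2(L[1],L[0])))
E
```

```text
wrist track [0.5676 0.0133 0.2573] deg 14.74 rms 0.00102 141 41 means 0.022 -0.0152
0.022 y-str 0.0223 bend 0.0218 x-str 0.0225
0.015 y-str 0.0155 bend 0.0153 x-str 0.0148
-0.015 y-str -0.0147 bend -0.0152 x-str -0.0154
-0.022 y-str -0.0228 bend -0.0237 x-str -0.0218
lip end y 0.0743
scene track [0.5702 0.0116 0.2838] deg 16.26 rms 0.00109 63 20 means 0.0221 -0.0152
0.022 y-str 0.0223 bend 0.0219 x-str 0.022
0.015 y-str 0.0152 bend 0.0143 x-str 0.0149
-0.015 y-str -0.0153 bend -0.0148 x-str -0.0148
-0.022 y-str -0.0228 bend -0.0223 x-str -0.0219
lip end y 2.4494
side track [0.5665 0.0158 0.2553] deg 14.63 rms 0.00117 52 19 means 0.022 -0.015
0.022 y-str 0.022 bend 0.0216 x-str 0.0223
0.015 y-str 0.0154 bend 0.015 x-str 0.0154
-0.015 y-str -0.0148 bend -0.0152 x-str -0.0153
-0.022 y-str -0.0223 bend -0.0217 x-str -0.0219
lip end y 2.6208
knob px [342.00645161 156.01290323] [327 143  29  27 465]
circ 341.0745849609375 155.75967407226562 14.353079795837402
knob top [0.61539024 0.09922128 0.062     ]
scene knobtop [0.62067037 0.09620155 0.062     ]
base 617.5471801757812 97.94688415527344 (68.61540222167969, 41.26457595825195) len yaw deg 67.38535
```

```bash
python3 - <<'E'
s=open('fit.py').read()
s=s.replace("    for tol in(","    d,q=dist(P,th); P=P[(abs(d)<.04)&(q[:,0]<.13)&(q[:,1]<.06)]\n    for _ in range(3):\n        th=least_squares(lambda t:abs(dist(P,t)[0])-.0185,th,loss='soft_l1',f_scale=.003).x\n    print('rough',th.round(4))\n    for tol in(").replace("(.012,.005,.003,.002)","(.0035,.003,.0025,.002)").replace("&(tol<.004)","")
open('fit.py','w').write(s)
E
python3 - <<'E'
from fit import *
im=cv2.imread('pics/wrist1.png')[:,:,::-1].copy(); c=cam('wrist')
t0=np.array([.562,.022,.085])
th=fit_track(im,'wrist',c,t0)
for n in('scene','side'): fit_track(cv2.imread(f'pics/{n}0.png')[:,:,::-1].copy(),n,cam(n),t0)
# lip ends (wrist, 800px coords -> 560)
for u,v in((263,250),(281,250),(318,250),(336,250),(247,93),(357,93)): 
    z=.023 if v==250 else .012
    print((u,v),dist(onz('wrist',(u*.7,v*.7),z,c)[None,:2],th)[1].round(4))
E
```

```text
rough [0.5565 0.0216 0.0811]
wrist track [0.5577 0.0224 0.0741] deg 4.25 rms 0.00035 0 261 means nan -0.015
0.022 y-str 0.0227 bend nan x-str 0.0221
0.015 y-str 0.0157 bend 0.0149 x-str 0.0136
-0.015 y-str -0.0151 bend -0.0149 x-str -0.0151
-0.022 y-str -0.0219 bend nan x-str -0.022
lip end y 0.046
rough [0.5585 0.0187 0.0842]
scene track [0.5593 0.0199 0.0678] deg 3.88 rms 0.00066 0 106 means nan -0.015
0.022 y-str 0.0225 bend nan x-str 0.0217
0.015 y-str 0.0136 bend 0.015 x-str 0.0141
-0.015 y-str -0.0148 bend -0.0151 x-str -0.0149
-0.022 y-str -0.0216 bend nan x-str -0.022
lip end y 0.0464
rough [0.5561 0.0234 0.0902]
side track [0.5565 0.0255 0.0587] deg 3.37 rms 0.00099 0 86 means nan -0.015
0.022 y-str 0.0225 bend 0.019 x-str 0.0218
0.015 y-str 0.0163 bend 0.016 x-str 0.0153
-0.015 y-str -0.0158 bend -0.0147 x-str -0.0151
-0.022 y-str -0.0225 bend nan x-str -0.0221
lip end y 0.0442
(263, 250) [[-0.1088  0.0444]]
(281, 250) [[-0.0941  0.0445]]
(318, 250) [[-0.0642  0.0446]]
(336, 250) [[-0.0496  0.0447]]
(247, 93) [[-0.1163  0.1645]]
(357, 93) [[-0.0317  0.164 ]]fit.py:21: RuntimeWarning: Mean of empty slice.
  print(n,'track',th.round(4),'deg',np.degrees(th[2]).round(2),'rms',r.std().round(5),so.sum(),si.sum(),'means',(d[so].mean()).round(4),d[si].mean().round(4))
  ret = ret.dtype.type(ret / rcount)
  return _methods._mean(a, axis=axis, dtype=dtype,
```

The lips turn out to be about 15 mm wide (they cover the wall tops), so the outer edges are at about ±29.5 from the centre line. I'll refit on that basis with a free lip width.

```bash
python3 - <<'E'
s=open('fit.py').read()
i=s.index("    d,q=dist(P,th); P=P"); 
s=s[:i]+'''    d,q=dist(P,th); P=P[(abs(d)<.045)&(q[:,0]<.11)&(q[:,1]<.042)]
    for _ in range(3): th=least_squares(lambda t:abs(dist(P,t)[0])-.022,th,loss='soft_l1',f_scale=.009).x
    t=np.r_[th,.0295]
    for tol in(.006,.004,.003,.002,.002):
        d,q=dist(P,t); ok=(q[:,1]<.040)&(q[:,0]<.10); so=ok&(abs(d-t[3])<tol); si=ok&(abs(d+.015)<tol)
        f=lambda t: np.r_[dist(P[so],t)[0]-t[3],dist(P[si],t)[0]+.015]
        t=least_squares(f,t,loss='soft_l1',f_scale=.0007).x
    d,q=dist(P,t); print(n,t.round(4),'deg',np.degrees(t[2]).round(2),'rms',f(t).std().round(5),so.sum(),si.sum(),len(P))
    for v in(t[3],.015,-.015,-t[3]):
        k=(abs(d-v)<.004); a=q[:,1]>0; b=q[:,0]>0
        print(v.__round__(4),[(g.sum(),np.median(d[g]).round(4)) for g in(k&a,k&~a&~b,k&b) if g.any()])
    return t[:3]
'''
open('fit.py','w').write(s)
E
python3 - <<'E'
from fit import *
im=cv2.imread('pics/wrist1.png')[:,:,::-1].copy(); c=cam('wrist')
t0=np.array([.562,.022,.075])
th=fit_track(im,'wrist',c,t0)
for n in('scene','side'): fit_track(cv2.imread(f'pics/{n}0.png')[:,:,::-1].copy(),n,cam(n),t0)
for u,v in((263,250),(281,250),(318,250),(336,250),(247,93),(357,93)): 
    z=.023 if v==250 else .012
    print((u,v),dist(onz('wrist',(u*.7,v*.7),z,c)[None,:2],th)[1].round(4))
print('buf',dist(onz('wrist',(498*.7,387*.7),.014,c)[None,:2],th)[1], 'cam',-c[2].T@c[3])
C,S=np.cos(th[2]),np.sin(th[2])
for x,y in((-80,120),(-80,45),(-80,0),(0,-80),(55,-80),(125,-80)): print((x,y),(th[:2]*1000+[C*x-S*y,S*x+C*y]).round(1))
E
```

```text
wrist [0.5579 0.0223 0.0732 0.0307] deg 4.19 rms 0.00048 333 261 1211
0.0307 [(np.int64(46), np.float64(0.0304)), (np.int64(182), np.float64(0.0308)), (np.int64(121), np.float64(0.0308))]
0.015 [(np.int64(47), np.float64(0.0158)), (np.int64(157), np.float64(0.015)), (np.int64(121), np.float64(0.0134))]
-0.015 [(np.int64(47), np.float64(-0.0148)), (np.int64(109), np.float64(-0.0149)), (np.int64(123), np.float64(-0.0152))]
-0.0307 [(np.int64(47), np.float64(-0.0295)), (np.int64(84), np.float64(-0.0299)), (np.int64(127), np.float64(-0.0302))]
scene [0.5595 0.0198 0.0685 0.0296] deg 3.93 rms 0.0007 135 106 504
0.0296 [(np.int64(15), np.float64(0.0295)), (np.int64(68), np.float64(0.0296)), (np.int64(62), np.float64(0.0298))]
0.015 [(np.int64(16), np.float64(0.0138)), (np.int64(59), np.float64(0.0151)), (np.int64(62), np.float64(0.014))]
-0.015 [(np.int64(15), np.float64(-0.0146)), (np.int64(39), np.float64(-0.0151)), (np.int64(62), np.float64(-0.015))]
-0.0296 [(np.int64(15), np.float64(-0.0293)), (np.int64(31), np.float64(-0.0304)), (np.int64(60), np.float64(-0.0319))]
side [0.5565 0.025
[... 206 characters left out ...]
nt64(61), np.float64(0.016)), (np.int64(48), np.float64(0.0157))]
-0.015 [(np.int64(10), np.float64(-0.0158)), (np.int64(40), np.float64(-0.0149)), (np.int64(49), np.float64(-0.015))]
-0.03 [(np.int64(10), np.float64(-0.0293)), (np.int64(19), np.float64(-0.0305)), (np.int64(27), np.float64(-0.0327))]
(263, 250) [[-0.1091  0.0444]]
(281, 250) [[-0.0944  0.0445]]
(318, 250) [[-0.0644  0.0447]]
(336, 250) [[-0.0499  0.0447]]
(247, 93) [[-0.1166  0.1645]]
(357, 93) [[-0.0321  0.164 ]]
buf [[ 0.09107287 -0.0812356 ]] cam [0.55396889 0.13265159 0.37484499]
(-80, 120) [469.4 136.1]
(-80, 45) [474.9  61.3]
(-80, 0) [478.1  16.4]
(0, -80) [563.8 -57.5]
(55, -80) [618.6 -53.5]
(125, -80) [688.4 -48.4]
```

Pick pose: the knob is at (616.5, 98.5) mm, and the carrier's long axis is at 67.4°. I'll set the jaws across it.

Request:
play_rows(deltas=[[14.2,9.4,-15,0,0,-6.8,85],[14.2,9.4,-25,0,0,-6.8,85],[14.2,9.4,-30,0,0,-6.8,85],[14,9.5,-30,0,0,-6.8,85],[0,0,-25,0,0,0,85],[0,0,0,0,0,0,85]])

```text
clock: 3.32
position: [0.6158, 0.0986, 0.1049]
tool_rot: [-1.013, 1.568, -2.976]
force: [0.7, -0.1, 1.0]
grip_width: 0.0849
```

```bash
python3 - <<'E'
from h import *
from scipy.spatial.transform import Rotation as Ro
s=telemetry.observe(); T=Ro.from_euler('xyz',s['tool_rot']).as_matrix(); print(s['position'],'psi',np.degrees(np.arctan2(T[1,1],T[0,1])),'x',T[:,0].round(4))
w=save('wrist','pics/wrist2.png'); c=cam('wrist')
hsv=cv2.cvtColor(w,cv2.COLOR_RGB2HSV)
m=cv2.inRange(hsv,(8,150,60),(20,255,255)); k,l,st,ce=cv2.connectedComponentsWithStats(m)
for i in range(1,k):
    if st[i][4]>200:
        M=(l==i).astype(np.uint8); (x,y),r=cv2.minEnclosingCircle(cv2.findContours(M,0,1)[0][0]); print(st[i],ce[i],x,y,r,onz('wrist',(x,y),.062,c))
E
```

```text
[0.6157563  0.09856488 0.1048675 ] psi -22.49111459312279 x [-3.1e-03 -5.0e-04 -1.0e+00]
[386 135  35  25 530] [402.99622642 146.31509434] 403.0 146.5 17.182939529418945 [0.70463358 0.12100115 0.062     ]
[ 268  202   37   49 1427] [286.04274702 226.37000701] 286.0 225.9166717529297 24.104190826416016 [0.6201993  0.10115369 0.062     ]
```

View pics/wrist2.png

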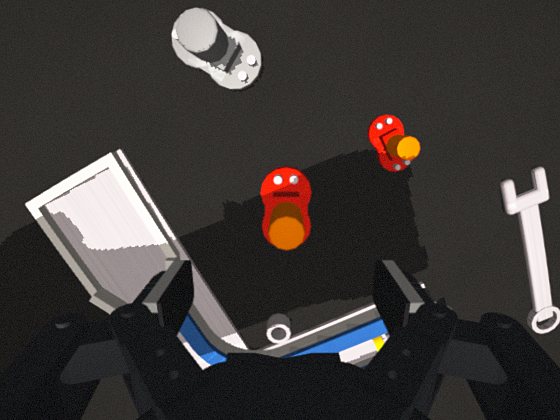

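Wrist view: the knob's top disc is centred near (286,233), with the carrier vertical in the image and so aligned with the jaws. The fingers at 175 and 392 px centre on about 284. The mask includes the knob's side, so I recompute from the disc alone.

```bash
python3 - <<'E'
from h import *
c=cam('wrist'); print(onz('wrist',(286.5,233),.062,c))
w=cv2.imread('pics/wrist2.png'); h=cv2.cvtColor(w,cv2.COLOR_BGR2HSV); print(h[205:255:4,286])
# shoes: red outline extents along column & rows
m=cv2.inRange(h,(0,150,60),(7,255,255)); ys,xs=np.where(m[160:260,250:325]); print(xs.min()+250,xs.max()+250,ys.min()+160,ys.max()+160)
print(onz('wrist',(286,168),.010,c), proj('wrist',[.6165,.0985,.062],c))
P=onz('wrist',(286,168),.010,c)[:2]; u=np.array([np.cos(np.radians(67.4)),np.sin(np.radians(67.4))]); print('centre from far end',P-.034*u)
E
```

```text
[0.6186486 0.0965341 0.062    ]
[[ 14 255 116]
 [ 14 255 118]
 [ 14 249 118]
 [ 15 255 207]
 [ 15 255 220]
 [ 15 255 220]
 [ 14 255 220]
 [ 15 255 220]
 [ 15 255 218]
 [ 15 255 214]
 [ 15 255 217]
 [ 14 255 180]
 [176  60  34]]
260 311 166 245
[0.63161879 0.12766814 0.01      ] [282.26105765 231.56116695]
centre from far end [0.61855275 0.096279  ]
```

Two independent estimates agree on (618.6, 96.4), so I correct by (+2.4, -2.1) and descend.

Request:
play_rows(deltas=[[2.4,-2.1,-15,0,0,0,85],[0,0,-20,0,0,0,85],[0,0,-18,0,0,0,85],[0,0,-13,0,0,0,85],[0,0,-8,0,0,0,85],[0,0,-5,0,0,0,85],[0,0,0,0,0,0,85]])

```text
clock: 4.25
position: [0.6196, 0.0956, 0.0272]
tool_rot: [-1.026, 1.571, -2.991]
force: [-0.1, -0.0, 0.4]
grip_width: 0.0851
```

Request:
play_rows(deltas=[[0,0,0,0,0,0,45],[0,0,0,0,0,0,35],[0,0,0,0,0,0,28],[0,0,0,0,0,0,20],[0,0,0,0,0,0,15],[0,0,0,0,0,0,15],[0,0,0,0,0,0,15]], grip_force=45)

```text
clock: 5.12
position: [0.6197, 0.0956, 0.0276]
tool_rot: [2.381, 1.57, 0.416]
force: [-2.0, 0.5, 5.6]
grip_width: 0.0226
```

Request:
play_rows(deltas=[[0,0,3,0,0,0,15],[0,0,8,0,0,0,15],[0,0,16,0,0,0,15],[0,0,16,0,0,0,15],[0,0,7,0,0,0,15],[0,0,0,0,0,0,15],[0,0,0,0,0,0,15]])

```text
clock: 6.0
position: [0.6193, 0.0957, 0.0769]
tool_rot: [-1.098, 1.57, -3.063]
force: [0.3, -0.4, -2.9]
grip_width: 0.0227
```

```bash
python3 - <<'E'
from h import *
s=telemetry.observe(); print(s['position'],s['force'],s['moment'])
w=save('wrist','pics/wrist3.png'); b=save('side','pics/side3.png'); 
cv2.imwrite('pics/c3.png',np.hstack([w[100:420,130:450],cv2.resize(b[150:270,210:330],(320,320))])[:,:,::-1])
E
```

```text
[0.61931842 0.09566225 0.07693784] [ 0.27531398 -0.44881961 -2.93569734] [ 0.0125235  -0.00232713 -0.00192676]
```

View pics/c3.png

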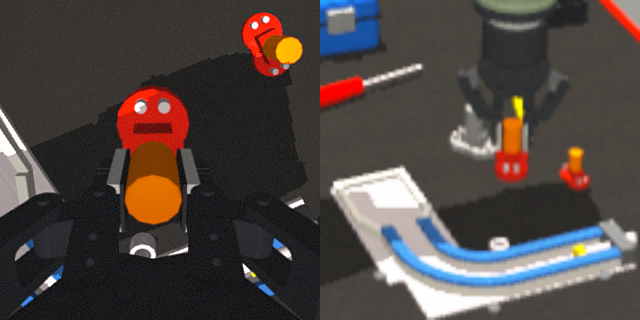

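The lift is good: it carries about 3 N, and the carrier hangs straight between the pads (knob disc at crop (153,198), far shoe end at (153,88)). I compute the carrier's offset from the TCP and the move to the bay.

```bash
python3 - <<'E'
from h import *
from scipy.spatial.transform import Rotation as Ro
s=telemetry.observe(); T=Ro.from_euler('xyz',s['tool_rot']).as_matrix(); p=s['position']
psi=np.arctan2(T[1,1],T[0,1]); print(p,'psi',np.degrees(psi),T[:,0].round(4))
w=cv2.imread('pics/wrist3.png'); h=cv2.cvtColor(w,cv2.COLOR_BGR2HSV); c=cam('wrist'); zu=p[2]-.0275
b=cv2.inRange(h,(8,150,170),(20,255,255)); k,l,st,ce=cv2.connectedComponentsWithStats(b)
for i in range(1,k):
    if st[i][4]>300: (x,y),r=cv2.minEnclosingCircle(cv2.findContours((l==i).astype(np.uint8),0,1)[0][0]); q=onz('wrist',(x,y),zu+.062,c); print(st[i],x,y,r,q,'tool off',(T.T@(q-p)).round(4))
m=cv2.inRange(h,(0,150,60),(7,255,255)); k,l,st,ce=cv2.connectedComponentsWithStats(m)
i=1+np.argmax(st[1:,4]); cn=max(cv2.findContours((l==i).astype(np.uint8),0,1)[0],key=len)[:,0]
W=np.array([onz('wrist',q,zu+.010,c) for q in cn]); Q=(W-p)@T; 
print('tool y range',Q[:,1].min(),Q[:,1].max(),'z range',Q[:,2].min(),Q[:,2].max())
far=Q[Q[:,2]>.02]; f=lambda t:np.hypot(far[:,1]-t[0],far[:,2]-t[1])-.020
from scipy.optimize import least_squares
print('far shoe centre (tool y,z)',least_squares(f,[0,.014],loss='soft_l1',f_scale=.001).x)
E
```

```text
[0.61929969 0.09555867 0.07679269] psi -22.58740146662807 [-8.e-04 -2.e-04 -1.e+00]
[ 255  275   56   49 2119] 282.623779296875 298.5959777832031 27.728294372558594 [0.61997856 0.09682331 0.11129269] tool off [-0.0345  0.0001 -0.0014]
tool y range -0.020053558707500918 0.02010254925528219 z range -0.03672974276276439 0.005009336109021523
far shoe centre (tool y,z) [0.    0.014]
```

Request:
play_rows(deltas=[[-10,2.5,0,0,0,2,15],[-20,5,0,0,0,4,15],[-25,6,0,0,0,4,15],[-25,6,0,0,0,4,15],[-25,6,0,0,0,4,15],[-25,6,0,0,0,4,15],[-14,3.5,0,0,0,3,15],[-5.5,1.5,0,0,0,1.7,15]])

```text
clock: 7.1
position: [0.4696, 0.1323, 0.0774]
tool_rot: [2.615, 1.571, 1.118]
force: [1.4, -1.0, -2.3]
grip_width: 0.0231
```

Request:
play_rows(deltas=[[0,0,-12,0,0,0,15],[0,0,-12,0,0,0,15],[0,0,-8,0,0,0,15],[0,0,-4,0,0,0,15],[0,0,-3,0,0,0,15],[0,0,0,0,0,0,15]])

```text
clock: 7.85
position: [0.4701, 0.1321, 0.0382]
tool_rot: [-0.922, 1.571, -2.421]
force: [-0.3, 0.2, -2.5]
grip_width: 0.0234
```

```bash
python3 - <<'E'
from h import *
from scipy.spatial.transform import Rotation as Ro
s=telemetry.observe(); T=Ro.from_euler('xyz',s['tool_rot']).as_matrix(); p=s['position']
print(p,'psi',np.degrees(np.arctan2(T[1,1],T[0,1])),T[:,0].round(4),s['force'],s['qpos'].round(2))
w=save('wrist','pics/wrist4.png')
E
```

```text
[0.47011565 0.13208731 0.03824166] psi 4.107389881286887 [-0. -0. -1.] [-0.25246345  0.16101929 -2.45800254] [-0.58  0.65  0.24  2.1  -0.35  0.43  0.01]
```

View pics/wrist4.png

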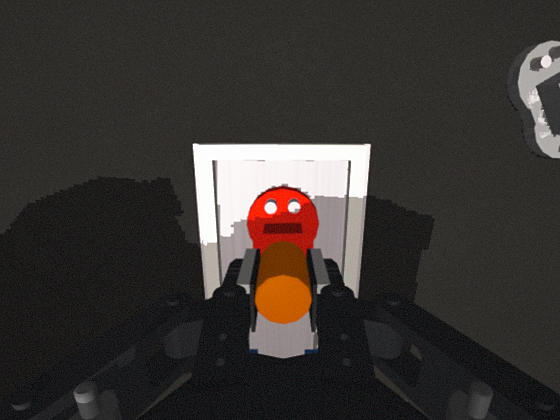

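The carrier is centred in the bay: shoe centre at px 283, bay walls at 217/349 (mid 283), axis straight. Now I lower it softly.

Request:
play_rows(deltas=[[0,0,-2,0,0,0,15],[0,0,-2,0,0,0,15],[0,0,-1,0,0,0,15],[0,0,-0.5,0,0,0,15],[0,0,0,0,0,0,15]])

```text
clock: 8.52
position: [0.4701, 0.1321, 0.0328]
tool_rot: [-1.44, 1.571, -2.939]
force: [0.7, -0.2, -2.3]
grip_width: 0.023
```

Request:
play_rows(deltas=[[0,0,-0.6,0,0,0,15],[0,0,-0.4,0,0,0,15],[0,0,0,0,0,0,15]])

```text
clock: 8.9
position: [0.4701, 0.1321, 0.0318]
tool_rot: [-2.359, 1.571, 2.425]
force: [-0.3, -1.2, -2.7]
grip_width: 0.0228
```

Request:
play_rows(deltas=[[0,0,-0.4,0,0,0,15],[0,0,0,0,0,0,15]])

```text
clock: 9.15
position: [0.4702, 0.1322, 0.0315]
tool_rot: [2.332, 1.571, 0.833]
force: [-1.8, 0.8, 2.4]
grip_width: 0.0229
```

The floor contact is soft, with Fz going from -2.7 to +2.4 N. I ease up a hair and start sliding along track -y, world direction (0.072, -0.997).

Request:
play_rows(deltas=[[0,0,0.2,0,0,0,15],[0.4,-5,0,0,0,0,15],[0.6,-9,0,0,0,0,15],[0.7,-9,0,0,0,0,15],[0.6,-9,0,0,0,0,15],[0.3,-4,0,0,0,0,15],[0,0,0,0,0,0,15]])

```text
clock: 10.02
position: [0.4727, 0.0958, 0.0316]
tool_rot: [-1.312, 1.571, -2.812]
force: [-0.3, 0.3, -1.9]
grip_width: 0.0228
```

```bash
cat > st.py <<'E'
from h import *
from scipy.spatial.transform import Rotation as Ro
TH=np.array([.558,.0222,.0725])
s=telemetry.observe(); T=Ro.from_euler('xyz',s['tool_rot']).as_matrix(); p=s['position']
c,S=np.cos(TH[2]),np.sin(TH[2]); A=np.array([[c,S],[-S,c]]); psi=np.degrees(np.arctan2(T[1,1],T[0,1]))
q=A@(p[:2]-TH[:2])*1000; cc=A@((p-.002*T[:,2])[:2]-TH[:2])*1000
print('t',round(s['clock'],2),'world',(p*1000).round(1),'psi-trk',(psi-np.degrees(TH[2])).round(2),'tcp trk',q.round(1),'carrier trk',cc.round(1),'r',np.hypot(*cc).round(1),'F trk',(A@s['force'][:2]).round(1),s['force'][2].round(1),'Mz',s['moment'].round(2),'grip',s['grip_width'].round(4))
E
python3 st.py
```

```text
Traceback (most recent call last):
  File "st.py", line 7, in <module>
    print('t',round(s['clock'],2),'world',(p*1000).round(1),'psi-trk',(psi-np.degrees(TH[2])).round(2),'tcp trk',q.round(1),'carrier trk',cc.round(1),'r',np.hypot(*cc).round(1),'F trk',(A@s['force'][:2]).round(1),s['force'][2].round(1),'Mz',s['moment'].round(2),'grip',s['grip_width'].round(4))
                                                                                                                                                                                                                                                                             ^^^^^^^^^^^^^^^^^^^^^
AttributeError: 'float' object has no attribute 'round'
```

Request:
play_rows(deltas=[[0.3,-4,-0.1,0,0,0,15],[0.4,-5,0,0,0,0,15],[0.3,-5,0,0,0,0,15],[0.4,-5,0,0,0,0,15],[0.2,-3,0,0,0,0,15],[0,0,0,0,0,0,15]])

```text
clock: 10.78
position: [0.4744, 0.0737, 0.0315]
tool_rot: [0.726, 1.571, -0.774]
force: [-0.2, -1.4, 3.3]
grip_width: 0.0233
```

```bash
sed -i "s/s\['grip_width'\].round(4)/round(s['grip_width'],4)/" st.py; python3 st.py
```

```text
t 10.78 world [474.4  73.7  31.5] psi-trk -0.07 tcp trk [-79.7  57.5] carrier trk [-79.7  59.5] r 99.4 F trk [-0.3 -1.4] 3.3 Mz [-0.22 -0.06  0.02] grip 0.0233
```

Request:
play_rows(deltas=[[0.3,-5,0,0,0,0,15],[0.4,-6,0,0,0,0,15],[0.4,-6,0,0,0,0,15],[0.3,-5,0,0,0,0,15],[0,0,0,0,0,0,15]])

```text
clock: 11.4
position: [0.4757, 0.0514, 0.0315]
tool_rot: [0.182, 1.571, -1.318]
force: [0.1, -1.4, 5.3]
grip_width: 0.0226
```

Request:
play_rows(deltas=[[0.3,-5,0,0,0,0,15],[0.4,-6,0,0,0,0,15],[0.4,-6,0,0,0,0,15],[0.3,-4,0,0,0,0,15],[0,0,0,0,0,0,15]])

```text
clock: 12.02
position: [0.4771, 0.0309, 0.0315]
tool_rot: [0.591, 1.571, -0.908]
force: [0.3, -0.7, 6.0]
grip_width: 0.0228
```

```bash
python3 st.py
```

```text
t 12.03 world [477.1  30.9  31.5] psi-trk -0.07 tcp trk [-80.   14.5] carrier trk [-80.   16.5] r 81.7 F trk [ 0.2 -0.7] 6.0 Mz [-0.27 -0.03 -0.03] grip 0.0228
```

No wall force. I generate the bend path with both shoe centres on the centre line, raising 0.3 mm to ease the floor pressure.

```bash
cat > path.py <<'E'
import numpy as np
TH=np.array([558,22.2,.0725]); c,S=np.cos(TH[2]),np.sin(TH[2])
def cl(s):
    if s<0: return np.array([-80,-s])
    a=s/80
    if a<np.pi/2: return 80*np.array([-np.cos(a),-np.sin(a)])
    return np.array([s-40*np.pi,-80.])
def pose(s):
    f,r=cl(s+14),cl(s-14); h=(f-r)/np.linalg.norm(f-r); m=(f+r)/2+2*h
    return np.array([TH[0]+c*m[0]-S*m[1],TH[1]+S*m[0]+c*m[1],np.degrees(np.arctan2(h[1],h[0]))+90])
if __name__=='__main__':
    s=[-16.5]+list(np.arange(-10.5,152,6.5)); P=np.array([pose(v) for v in s]); D=np.diff(P,axis=0)
    print(P[0]); 
    for i,d in enumerate(D): print(i,round(s[i+1],1),d.round(1),P[i+1].round(1))
E
python3 path.py
```

```text
[477.15982862  30.86698858   0.        ]
0 -10.5 [ 0.5 -6.   0.2] [4.776e+02 2.490e+01 2.000e-01]
1 -4.0 [ 0.8 -6.4  1.1] [478.4  18.4   1.3]
2 2.5 [ 1.1 -6.4  2.2] [479.5  12.    3.5]
3 9.0 [ 1.4 -6.3  3.3] [480.9   5.7   6.8]
4 15.5 [ 1.7 -6.2  4.3] [482.5  -0.5  11.1]
5 22.0 [ 2.1 -6.1  4.7] [484.6  -6.5  15.8]
6 28.5 [ 2.6 -5.9  4.7] [487.2 -12.4  20.4]
7 35.0 [ 3.  -5.6  4.7] [490.2 -18.   25.1]
8 41.5 [ 3.5 -5.4  4.7] [493.7 -23.4  29.7]
9 48.0 [ 3.9 -5.1  4.7] [497.6 -28.4  34.4]
10 54.5 [ 4.3 -4.7  4.7] [501.9 -33.2  39. ]
11 61.0 [ 4.7 -4.4  4.7] [506.6 -37.5  43.7]
12 67.5 [ 5.  -4.   4.7] [511.6 -41.5  48.3]
13 74.0 [ 5.3 -3.6  4.7] [517.  -45.1  53. ]
14 80.5 [ 5.6 -3.1  4.7] [522.5 -48.2  57.7]
15 87.0 [ 5.8 -2.6  4.7] [528.4 -50.8  62.3]
16 93.5 [ 6.  -2.2  4.7] [534.4 -53.   67. ]
17 100.0 [ 6.2 -1.7  4.7] [540.6 -54.7  71.6]
18 106.5 [ 6.3 -1.2  4.7] [546.9 -55.8  76.3]
19 113.0 [ 6.4 -0.7  4.6] [553.2 -56.5  80.9]
20 119.5 [ 6.4 -0.3  3.9] [559.7 -56.8  84.8]
21 126.0 [ 6.5 -0.1  2.8] [566.1 -56.9  87.6]
22 132.5 [6.5 0.1 1.7] [572.6 -56.8  89.3]
23 139.0 [6.5 0.3 0.7] [579.1 -56.5  90. ]
24 145.5 [6.5 0.5 0. ] [585.6 -56.   90. ]
```

Request:
play_rows(deltas=[[0,0,0.3,0,0,0,15],[0.5,-6,0,0,0,0.2,15],[0.8,-6.4,0,0,0,1.1,15],[1.1,-6.4,0,0,0,2.2,15],[0,0,0,0,0,0,15]])

```text
clock: 12.65
position: [0.4795, 0.0116, 0.0318]
tool_rot: [0.187, 1.571, -1.251]
force: [0.7, 0.4, -2.9]
grip_width: 0.0231
```

Request:
play_rows(deltas=[[1.4,-6.3,0,0,0,3.3,15],[1.7,-6.2,0,0,0,4.3,15],[2.1,-6.1,0,0,0,4.7,15],[0,0,0,0,0,0,15]])

```text
clock: 13.15
position: [0.4847, -0.0066, 0.0318]
tool_rot: [2.231, 1.571, 1.006]
force: [-1.1, -0.8, -4.1]
grip_width: 0.0227
```

```bash
python3 st.py
```

```text
t 13.15 world [484.7  -6.6  31.8] psi-trk 15.69 tcp trk [-75.2 -23.4] carrier trk [-75.7 -21.5] r 78.7 F trk [-1.1 -0.7] -4.1 Mz [0.01 0.01 0.02] grip 0.0227
```

Request:
play_rows(deltas=[[2.6,-5.9,-0.2,0,0,4.7,15],[3,-5.6,0,0,0,4.7,15],[3.5,-5.4,0,0,0,4.7,15],[3.9,-5.1,0,0,0,4.7,15],[0,0,0,0,0,0,15]])

```text
clock: 13.78
position: [0.4977, -0.0283, 0.0316]
tool_rot: [2.241, 1.571, 1.343]
force: [0.2, -0.1, -0.3]
grip_width: 0.0228
```

```bash
python3 st.py
```

```text
t 13.78 world [497.7 -28.3  31.6] psi-trk 34.41 tcp trk [-63.8 -46. ] carrier trk [-64.9 -44.3] r 78.6 F trk [ 0.2 -0.1] -0.3 Mz [-0.13 -0.06 -0.  ] grip 0.0228
```

Request:
play_rows(deltas=[[4.3,-4.7,0,0,0,4.7,15],[4.7,-4.4,0,0,0,4.7,15],[5,-4,0,0,0,4.7,15],[5.3,-3.6,0,0,0,4.7,15],[0,0,0,0,0,0,15]])

```text
clock: 14.4
position: [0.517, -0.0448, 0.0316]
tool_rot: [2.004, 1.571, 1.434]
force: [0.3, 0.3, -0.6]
grip_width: 0.0229
```

```bash
python3 st.py
```

```text
t 14.4 world [517.  -44.8  31.6] psi-trk 53.17 tcp trk [-45.8 -63.8] carrier trk [-47.4 -62.6] r 78.5 F trk [0.3 0.2] -0.6 Mz [-0.06 -0.09  0.06] grip 0.0229
```

Request:
play_rows(deltas=[[5.6,-3.2,0,0,0,4.7,15],[5.8,-2.7,0,0,0,4.7,15],[6,-2.2,0,0,0,4.7,15],[6.2,-1.7,0,0,0,4.7,15],[0,0,0,0,0,0,15]])

```text
clock: 15.02
position: [0.5406, -0.0544, 0.0316]
tool_rot: [1.545, 1.57, 1.303]
force: [1.1, -0.1, 0.8]
grip_width: 0.0229
```

```bash
python3 st.py
```

```text
t 15.03 world [540.6 -54.4  31.6] psi-trk 71.96 tcp trk [-22.9 -75.1] carrier trk [-24.8 -74.5] r 78.6 F trk [ 1.1 -0.2] 0.8 Mz [-0.05 -0.1   0.01] grip 0.0229
```

Request:
play_rows(deltas=[[6.3,-1.3,0,0,0,4.6,15],[6.4,-0.8,0,0,0,4.5,15],[6.4,-0.4,0,0,0,3.9,15],[6.5,-0.1,0,0,0,2.8,15],[0,0,0,0,0,0,15]])

```text
clock: 15.65
position: [0.5661, -0.057, 0.0316]
tool_rot: [1.324, 1.57, 1.358]
force: [1.1, -0.5, 1.8]
grip_width: 0.023
```

```bash
python3 st.py
```

```text
t 15.65 world [566.1 -57.   31.6] psi-trk 87.77 tcp trk [  2.3 -79.5] carrier trk [  0.3 -79.5] r 79.5 F trk [ 1.  -0.5] 1.8 Mz [-0.05 -0.13 -0.01] grip 0.023
```

Request:
play_rows(deltas=[[6.5,0.2,0,0,0,1.5,15],[6.5,0.4,0,0,0,0.6,15],[6.5,0.5,0,0,0,0.1,15],[6.5,0.5,0,0,0,0,15],[6,0.4,0,0,0,0,15],[0,0,0,0,0,0,15]])

```text
clock: 16.4
position: [0.5988, -0.0553, 0.0316]
tool_rot: [0.113, 1.57, 0.189]
force: [1.0, 0.7, 1.3]
grip_width: 0.0228
```

```bash
python3 st.py
```

```text
t 16.4 world [598.8 -55.3  31.6] psi-trk 90.15 tcp trk [ 35.  -80.2] carrier trk [ 33.  -80.2] r 86.8 F trk [1.1 0.6] 1.3 Mz [ 0.01 -0.1   0.02] grip 0.0228
```

Request:
play_rows(deltas=[[2,0.2,0,0,0,0,15],[2,0.1,0,0,0,0,15],[2,0.1,0,0,0,0,15],[2,0.2,0,0,0,0,15],[2,0.1,0,0,0,0,15],[2,0.2,0,0,0,0,15],[2,0.1,0,0,0,0,15]])

```text
clock: 17.27
position: [0.6123, -0.0544, 0.0316]
tool_rot: [-0.971, 1.571, -0.896]
force: [-1.0, -0.8, 2.0]
grip_width: 0.0229
```

Request:
play_rows(deltas=[[1.5,0.1,0,0,0,0,15],[1.5,0.1,0,0,0,0,15]])

```text
clock: 17.52
position: [0.6143, -0.0543, 0.0316]
tool_rot: [-3.073, 1.569, -2.997]
force: [-10.1, 0.5, 10.6]
grip_width: 0.0228
```

```bash
python3 st.py
```

```text
t 17.52 world [614.3 -54.3  31.6] psi-trk 90.15 tcp trk [ 50.6 -80.4] carrier trk [ 48.6 -80.4] r 93.9 F trk [-10.1   1.2] 10.6 Mz [0.02 1.96 0.02] grip 0.0228
```

Request:
play_rows(deltas=[[0,0,0,0,0,0,15]])

```text
clock: 17.65
position: [0.6144, -0.0543, 0.0316]
tool_rot: [-3.047, 1.569, -2.972]
force: [-6.9, 0.4, 8.7]
grip_width: 0.0229
```

Request:
play_rows(deltas=[[0,0,0,0,0,0,15]])

```text
clock: 17.77
position: [0.6144, -0.0543, 0.0316]
tool_rot: [-3.067, 1.569, -2.992]
force: [-7.2, 0.2, 7.5]
grip_width: 0.023
```

```bash
python3 st.py
```

```text
t 17.77 world [614.4 -54.3  31.6] psi-trk 90.16 tcp trk [ 50.7 -80.3] carrier trk [ 48.7 -80.3] r 93.9 F trk [-7.2  0.7] 7.5 Mz [-0.    1.46  0.04] grip 0.023
```

Contact came at carrier front x ≈ 82 mm, and the yellow disc's face in the wrist image (px 488) gives about 83, so this is consistent with the buffer. I'll ease the floor pressure and press on in 0.5 mm steps to see the spring slope.

Request:
play_rows(deltas=[[0,0,0.3,0,0,0,15],[0,0,0,0,0,0,15]])

```text
clock: 18.02
position: [0.6142, -0.0543, 0.0317]
tool_rot: [-3.104, 1.569, -3.029]
force: [-6.0, -0.6, 5.2]
grip_width: 0.0227
```

Request:
play_rows(deltas=[[0.5,0,0,0,0,0,15],[0,0,0,0,0,0,15]])

```text
clock: 18.27
position: [0.6145, -0.0542, 0.0317]
tool_rot: [-3.119, 1.568, -3.044]
force: [-8.6, 0.1, 7.0]
grip_width: 0.023
```

Request:
play_rows(deltas=[[0.5,0,0,0,0,0,15],[0,0,0,0,0,0,15]])

```text
clock: 18.52
position: [0.6149, -0.0542, 0.0317]
tool_rot: [-3.118, 1.568, -3.043]
force: [-8.4, 0.9, 8.0]
grip_width: 0.0226
```

```bash
python3 st.py
```

```text
t 18.52 world [614.9 -54.2  31.7] psi-trk 90.16 tcp trk [ 51.2 -80.4] carrier trk [ 49.2 -80.4] r 94.2 F trk [-8.3  1.5] 8.0 Mz [ 0.09  1.93 -0.01] grip 0.0226
```

Request:
play_rows(deltas=[[0.5,0,0,0,0,0,15],[0,0,0,0,0,0,15]])

```text
clock: 18.77
position: [0.6153, -0.0542, 0.0317]
tool_rot: [-3.129, 1.568, -3.054]
force: [-9.6, 1.0, 7.8]
grip_width: 0.023
```

Request:
play_rows(deltas=[[0.5,0,0,0,0,0,15],[0,0,0,0,0,0,15]])

```text
clock: 19.02
position: [0.6157, -0.0542, 0.0317]
tool_rot: [-3.121, 1.568, -3.046]
force: [-10.6, -0.1, 9.1]
grip_width: 0.0227
```

```bash
python3 st.py
```

```text
t 19.02 world [615.7 -54.2  31.7] psi-trk 90.16 tcp trk [ 52.  -80.4] carrier trk [ 50.  -80.4] r 94.7 F trk [-10.6   0.7] 9.1 Mz [ 0.14  2.34 -0.01] grip 0.0227
```

The slope is about 2.5 N/mm, so the spring is giving and not solid. The wrist reads 10.6 N including drag, which puts the spring at about 8 N. Now I hold for over a second.

Request:
play_rows(deltas=[[0,0,0,0,0,0,15],[0,0,0,0,0,0,15],[0,0,0,0,0,0,15],[0,0,0,0,0,0,15],[0,0,0,0,0,0,15]])

```text
clock: 19.65
position: [0.6157, -0.0542, 0.0317]
tool_rot: [-3.137, 1.568, -3.062]
force: [-10.5, 0.2, 8.6]
grip_width: 0.0228
```

Request:
play_rows(deltas=[[0,0,0,0,0,0,15],[0,0,0,0,0,0,15],[0,0,0,0,0,0,15],[0,0,0,0,0,0,15],[0,0,0,0,0,0,15],[0,0,0,0,0,0,15]])

```text
clock: 20.4
position: [0.6157, -0.0542, 0.0317]
tool_rot: [-3.121, 1.568, -3.046]
force: [-10.4, 0.6, 9.1]
grip_width: 0.023
```

Request:
play_rows(deltas=[[-0.5,0,0,0,0,0,15],[-0.5,0,0,0,0,0,15],[0,0,0,0,0,0,15]])

```text
clock: 20.78
position: [0.615, -0.0542, 0.0317]
tool_rot: [-3.124, 1.568, -3.049]
force: [-7.7, -0.2, 5.5]
grip_width: 0.0226
```

Request:
play_rows(deltas=[[-0.5,0,0,0,0,0,15],[0,0,0,0,0,0,15]])

```text
clock: 21.02
position: [0.6146, -0.0542, 0.0317]
tool_rot: [-3.119, 1.569, -3.044]
force: [-7.9, 0.8, 5.5]
grip_width: 0.023
```

Request:
play_rows(deltas=[[-0.5,0,0,0,0,0,15],[-0.5,0,0,0,0,0,15],[0,0,0,0,0,0,15]])

```text
clock: 21.4
position: [0.6138, -0.0543, 0.0317]
tool_rot: [-3.081, 1.569, -3.006]
force: [-6.0, -0.2, 3.7]
grip_width: 0.0229
```

Request:
play_rows(deltas=[[-0.5,0,0,0,0,0,15],[0,0,0,0,0,0,15]])

```text
clock: 21.65
position: [0.6135, -0.0543, 0.0317]
tool_rot: [-3.096, 1.569, -3.021]
force: [-5.9, -0.8, 3.3]
grip_width: 0.0229
```

Request:
play_rows(deltas=[[-0.5,0,0,0,0,0,15],[0,0,0,0,0,0,15]])

```text
clock: 21.9
position: [0.6132, -0.0543, 0.0317]
tool_rot: [-3.073, 1.57, -2.998]
force: [-5.0, -0.0, 2.8]
grip_width: 0.0233
```

Request:
play_rows(deltas=[[-0.2,0,0,0,0,0,15],[0,0,0,0,0,0,15]])

```text
clock: 22.15
position: [0.6132, -0.0543, 0.0317]
tool_rot: [-2.98, 1.57, -2.905]
force: [-4.4, -0.6, 0.1]
grip_width: 0.0229
```

Request:
play_rows(deltas=[[0,0,0,0,0,0,15],[0,0,0,0,0,0,23],[0,0,0,0,0,0,25],[0,0,0,0,0,0,28],[0,0,0,0,0,0,34],[0,0,0,0,0,0,44],[0,0,0,0,0,0,60],[0,0,0,0,0,0,60]], grip_force=20)

```text
clock: 23.15
position: [0.6135, -0.0542, 0.0319]
tool_rot: [-0.375, 1.571, -0.3]
force: [0.1, 1.0, 0.4]
grip_width: 0.0602
```

```bash
python3 - <<'E'
exec(open('st.py').read())
b=save('scene','pics/scene5.png'); w=save('wrist','pics/wrist5.png')
cv2.imwrite('pics/c5.png',np.hstack([cv2.resize(b[165:285,210:370],(560,420),interpolation=cv2.INTER_CUBIC)[:,100:480],w])[:, :800,::-1])
E
```

```text
t 23.15 world [613.5 -54.2  31.9] psi-trk 90.16 tcp trk [ 49.8 -80.2] carrier trk [ 47.8 -80.2] r 93.4 F trk [0.2 1. ] 0.4 Mz [ 0.01 -0.05 -0.02] grip 0.0602
```

View pics/c5.png

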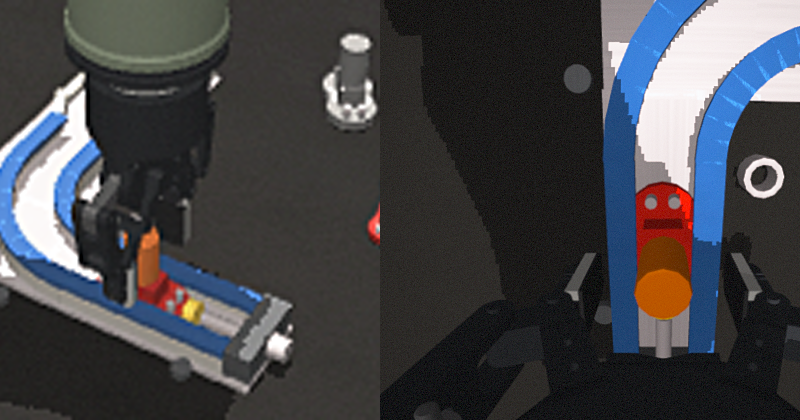

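The left view shows the carrier down in the channel with its nose touching the yellow buffer, at crop (190,305). The right view shows it centred in the slot, with both fingers clear of the knob (580 and 745 px). Retreating straight up.

Request:
play_rows(deltas=[[0,0,5,0,0,0,60],[0,0,15,0,0,0,60],[0,0,25,0,0,0,60],[0,0,30,0,0,0,60],[0,0,30,0,0,0,60],[0,0,25,0,0,0,60],[0,0,10,0,0,0,60],[0,0,0,0,0,0,60]])

```text
clock: 24.25
position: [0.6136, -0.0542, 0.1724]
tool_rot: [-0.2, 1.57, -0.125]
force: [0.2, 0.2, -0.4]
grip_width: 0.0599
```

```bash
python3 - <<'E'
exec(open('st.py').read())
b=save('scene','pics/scene6.png'); w=save('side','pics/side6.png')
cv2.imwrite('pics/c6.png',np.hstack([cv2.resize(b[180:280,230:370],(448,320),interpolation=cv2.INTER_CUBIC)[:,98:],cv2.resize(w[190:270,225:335],(440,320),interpolation=cv2.INTER_CUBIC)])[:,:,::-1])
E
```

```text
t 24.25 world [613.6 -54.2 172.4] psi-trk 90.16 tcp trk [ 49.9 -80.3] carrier trk [ 47.9 -80.3] r 93.5 F trk [0.2 0.2] -0.4 Mz [ 0.02 -0.01  0.03] grip 0.0599
```

View pics/c6.png

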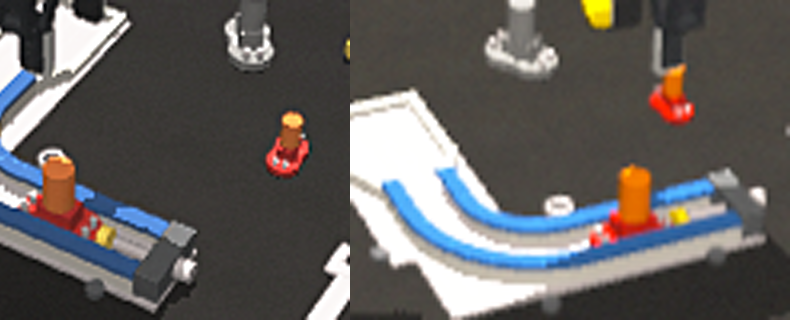

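Both views show the carrier upright in the channel, touching the yellow buffer at (105,236) left and (680,215) right. The socket, the look-alikes and the wrench are undisturbed. Handing in.

```bash
python3 -c "
from workcell import workorder; print(workorder.job_done())"
```

```text
the job is handed in; nothing more can be done
None
```

The larger red carrier is standing upright in the track, touching the yellow buffer, and I handed the job in at about 24 s on the robot's clock.

- **Route:** I picked it up by the knob, set it softly in the bay (wrist about 2.4 N upward, roughly 5 N on the floor), and slid it through the throat and round the bend. Sideways readings between moves stayed under about 1.5 N.
- **Buffer press:** I met the buffer with the carrier's nose at about 82 mm along the track. I pressed until the wrist read 10.5 N, held that for 1.4 s, then eased back to about 4.4 N before opening the fingers.
- **Last checks:** The final views from two cameras show the socket, the look-alikes and the part of the wrench in view undisturbed. The wrist force is near zero with the gripper about 140 mm above the carrier.

Some readings disagreed or stayed unclear:

- **Press force:** There was little difference between pressing in and backing off, so drag seems small. The force on the spring was therefore probably nearer 9–10 N than 8 N. That is still on the spring and not solid, and below 25 N.
- **Downward load:** While pressing, the wrist also read up to about 10 N upward (about 13 N on the floor), most likely from the carrier pitching slightly.
- **Track position:** The cameras disagreed by 2–5 mm on where the track is. I used the wrist camera's fit, and the slide bore it out.

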